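# Feed a tube rack down to the escapement stop and jog the reader

### The job

Push the tube rack that stands in the sloped chute gently and steadily down the chute, without lifting it out, until it rests against the escapement stop at the bottom. Only then tilt the spring-centred jog stick over towards the chute as far as it goes, hold it there for a good second so that the reader scans the rack, and let it spring back to centre. Leave the other things on the bench where they are.

Things in the scene. Friction and masses are not known exactly. Their poses are not given: they have to be found in the camera images.
- feeder: Fixed rack feeder: aluminium chute sloping 12 deg (0.21 rad) down from the robot's right to its left, on a base plate. Origin: middle of the chute floor at the upslope face of the stop, 60 mm above the bench. x: down the slope along the chute; z: square to its floor; y: across. The floor runs 325 mm to -x, upper end open; inner width 62 mm; side walls 4 mm thick, 15 mm above the floor.
- stop (a point): The escapement stop at the chute's lower end: upright steel blade 30 mm wide, 34 mm high above the chute floor, 6 mm thick. Point: middle of its top edge, on the upslope face.
- reader (a point): Centre of the top of the white reader head just beyond the stop: 85 mm along the chute's heading, 130 mm across, its top 130 mm above the bench. Its shutter slides up while the stick is tilted (only to be seen).
- rack: Loose tube rack in the chute: grey plastic block 140 (x, along the chute) x 56 (y) x 48 mm (z), with ten caps standing 13 mm higher; 0.2 to 0.42 kg. Origin: centre of its underside, on the chute floor; axes as the feeder's. Friction holds it on the slope; it slides only while pushed (a few N). Against the stop its origin is at x = -70 mm in the feeder's frame; it starts 60 to 150 mm upslope of that.
- console: The fixed jog console to the left of the feeder: a grey box 120 mm (x) x 100 mm (y) x 45 mm high. Origin: centre of its underside on the bench; z up; its -y axis points towards the feeder (within 0.3 rad of the robot's right).
- stick_knob (a point): Centre of the black ball knob (34 mm across) on top of the jog stick; stick 12 mm thick, standing at the console's centre. Upright, the knob's centre is 142 mm above the bench and 100 mm above the stick's pivot, which is 42 mm above the bench.
- stick (a joint): Tilt of the jog stick (rad) about the console's x axis: 0 upright, positive towards the console's -y, the feeder; limits -0.45 and +0.45. A spring centres it: about 4 N at the knob holds it fully over (0.9 N m per rad).
- spare_rack: a second, identical tube rack standing on the bench beyond the feeder (140 x 56 x 48 mm); leave it alone
- tip_box: bystander: pipette-tip box, 120 x 82 x 61 mm
- jar: bystander: wide white jar, 84 mm across, 110 mm high
- flask: bystander: tall bottle, 68 mm across, 190 mm high
- reagent: bystander: glass bottle with a cap, 76 mm across, 140 mm high
- beaker: bystander: open glass cup, 80 mm across, 100 mm high
- pipette: bystander: a pipette lying flat, about 240 mm long, 30 mm high
Not all that is in view belongs to the job. Leave any green or yellow look-alike of the console alone.

How it is judged (in metres and radians):
On the way, in this order (a step that is already met when the one before it is completed fails the run):
1. the rack rests against the escapement stop (x of rack in the frame of feeder between -0.075 and -0.066 m and z of rack in the frame of feeder between -0.006 and 0.006 m and angle between the x axis of rack and the x axis of feeder, either way round below 0.08 rad and linear speed of rack below 0.01 m/s), for 0.2 s.
2. the jog stick is held over towards the chute for a second (value of joint stick above 0.33 rad and x of rack in the frame of feeder between -0.075 and -0.066 m and z of rack in the frame of feeder between -0.006 and 0.006 m), for 0.8 s.
At the end, for the whole second after the job is handed in: The rack lies flat in the chute, within 5 mm of the escapement stop and in line with the chute (0.08 rad), at rest, after the stick was held beyond 0.33 rad towards the chute for 0.8 s; the stick is back within 0.06 rad of centre and still (all of step 1 and value of joint stick between -0.06 and 0.06 rad and velocity of joint stick between -0.05 and 0.05 rad/s); the robot touches nothing.
It fails at once if the rack is lifted or tipped more than 20 mm off the chute floor (z of rack in the frame of feeder above 0.02 m or angle between the z axis of rack and the z axis of feeder, either way round above 0.3 rad).
It fails at once if the rack is shot down the chute (faster than 0.4 m/s) (linear speed of rack above 0.4 m/s).
It fails at once if the stick is tilted over (0.33 rad, towards the chute) while the rack is not yet near the stop (value of joint stick above 0.33 rad and x of rack in the frame of feeder below -0.08 m).
It fails at once if a bystander is moved more than 40 mm (distance of any of spare_rack, tip_box, jar, flask, reagent, beaker, pipette from where it was at the start of the episode above 0.04 m).
It also fails if it takes over 58 s, if anything falls off the work surface, if the arm or the gripper's body presses on something with over 40 N, if the wrist force passes 120 N, or if a joint passes its speed limit or range.

### The arm

A 6-joint arm with a two-finger parallel gripper is mounted at the origin on the work surface. World frame = base frame: x ahead of the robot, y to its left, z up, the work surface at z = 0. Lengths are in mm, angles in rad, forces in N, time in s.
With the tool pointing down it reaches from about 400 to 925 mm from the base axis. Payload 12.5 kg.
Tool frame: the origin (TCP) lies at the very end of the fingers, on their centre line; the grasp point (between the pads) lies 19 mm behind it; z points along the fingers, y is the line along which they close (so a half turn about z gives the same grasp; the last joint's range is limited). The gripper opens to 95 mm and grips with 3 to 60 N. Pads are 20 mm wide; open, the fingers measure 119 mm over their backs; the gripper's body (75 mm by 180 mm) begins 59 mm behind the grasp point.
Start: joints at [-1.215, 0.491, 1.559, -0, 1.092, -0.106], TCP at [278.5, -559.54, 214.661] pointing down, gripper open.
Joint ranges: [-3.1, 3.1], [-0.84, 2.19], [0.05, 2.79], [-1.13, 4.28], [0.06, 2.93], [-2.69, 2.69]. Speed limits (rad/s): [2.22, 2.22, 2.79, 3.14, 3.14, 3.14].

### API

Orientations are given as [roll, pitch, yaw] about the fixed x, y, z axes, in that order (R = Rz(yaw) Ry(pitch) Rx(roll)).
In Python, from cell import state, imaging, env, spot_in, mark_of gives the robot as it stands. The module is installed in compiled form; this text tells all that it offers.
- The arm moves only by the tool step_arm, never from a script. Its argument "increments" is a list of rows, each an object with "slide": the shift along the tool's x, y, z in m, a list of three; "roll": the turn about the tool's z in rad. A call has 1 to 5 rows; each row is the pose to reach, as a shift and turn from the pose commanded when the call began, along the tool's axes at that moment; what a row does not reach only later rows make up. A row lasts 1/8 s, in which the tool goes at most 62.5 mm and 10.7 degrees, less where a joint would pass 70% of its speed; a pose out of reach is approached as far as the arm can. A call with a gripper value outside its range is refused whole. "fingers" is the opening, from 0 (shut) to 1 (fully open), set as the call begins (left out, the last holds). The fingers move at their own pace and stop on an object; the grip force is fixed at half the most. Time passes only in rows, so rows that repeat a pose let the fingers close. It gives the time, the measured TCP pose, the force, the opening and the grip force at its end, in the units of the state.
- state(): the state, without advancing time (a new reading comes with each control period).
- imaging.read_camera(name): name is "scene" or "top" or "wrist"; returns a dict with "color" (400x640x3 uint8, red, green, blue), "z_map" (400x640 float32, mm along the optical axis (not along the pixel's ray), 0 where there is no reading), "intrinsics" (3x3 intrinsics, pixels), "camera_from_world" (4x4, takes a point from world to camera coordinates). Camera axes: x right, y up, looking along -z (the intrinsics and any distortion apply to the point x, -y, -z); pixel columns grow to the right and rows downward; lengths in mm; the calibration is good to about 2 mm. The wrist camera is an equidistant fisheye: a pixel r from the principal point sees the ray r / f radians off the axis. A picture is of the moment at which its call begins.
- env.job_done(): hands the job in; it is judged then, once.
Trained networks look in the newest picture that a camera, given by its name, has taken for a name from the list of things; names that differ only in an ending like _2 or _b are one class to them, and where a whole thing is asked for, a point or a joint stands for the part that bears it (a point fixed in the world has none). Each returns a list of dicts, best first, with "confidence" (0 to 1); they miss things now and then, are a little off and sometimes report something else, mostly with a low value. They report only what shows in the picture. A call takes as long as a camera call. They do not tell look-alikes from the thing itself.
- spot_in(camera, target): "bbox" ([left, top, right, bottom] in pixels, round what is visible of it).
- mark_of(camera, target): "uv" ([column, row] in pixels: a listed point, or the origin of a listed thing).
The state is a dict: "t": time; "joints": joint angles; "qvel": joint speeds; "tau": joint torques, N m; "eef_pos": TCP position; "tcp_rot": TCP orientation; "ft_force": force on the tool from outside, world axes, zero at the start; "moment": the same for the moment, N m; "opening": opening from 0.0 (shut) to 1.0 (fully open); "grip_force": force on a finger pad.
Only numpy, scipy, OpenCV 4.12 (cv2) and the standard library are available. Lean on these libraries where they do the work, as an engineer would, in place of code of your own. Each camera call takes 0.05 s, during which the arm holds its last target. There are 200 camera calls.

## Working session

There is one attempt and no reset: what is moved stays moved. The work goes in short steps, Python scripts to look and compute and a tool call to move; the robot and the scene stay as the last step left them, time stands still between calls to the robot, and variables do not carry over. Pictures are saved under pics/ and viewed, at most 10 in all, crops included, and the job is handed in when it is done.

Besides the shell and the picture viewer there is one more tool, called after "Emit:" in YAML: its name, and indented under it one key for each argument. step_arm: Moves the arm, as the interface text tells. Its arguments: {"type":"object","properties":{"increments":{"type":"array"},"fingers":{"type":"number"}},"required":["increments"]}

```bash
mkdir -p pics
cat > h.py <<'E'
import numpy as np, cv2
from cell import state, imaging, env, spot_in, mark_of
def world(c,u,v,z=None,depth=None):
    K=c["intrinsics"];T=np.linalg.inv(c["camera_from_world"])
    d=np.array([(u-K[0,2])/K[0,0],-(v-K[1,2])/K[1,1],-1.])
    dw=T[:3,:3]@d;o=T[:3,3]
    s=depth if z is None else (z-o[2])/dw[2]
    return o+s*dw
def proj(c,p):
    K=c["intrinsics"];q=c["camera_from_world"]@np.append(p,1)
    return [K[0,0]*q[0]/-q[2]+K[0,2],K[1,1]*-q[1]/-q[2]+K[1,2]]
E
python3 - <<'E'
from h import *
np.set_printoptions(precision=1,suppress=True)
Z={"stop":93,"reader":130,"stick_knob":142,"console":0,"rack":85,"feeder":60}
for n in ["top","scene"]:
    c=imaging.read_camera(n)
    cv2.imwrite(f"pics/{n}0.png",c["color"][:,:,::-1])
    for k in Z:
        for m in mark_of(n,k)[:2]:
            u,v=m["uv"]; dz=c["z_map"][int(round(v)),int(round(u))]
            print(n,k,round(m["confidence"],2),np.array(m["uv"]),"atZ",world(c,u,v,z=Z[k]),"depth",world(c,u,v,depth=dz))
s=state();print(s)
E
```

```text
top stop 0.94 [295.5 209.4] atZ [535.8  81.1  93. ] depth [535.   80.8  97.9]
top reader 0.69 [277.3 205.8] atZ [543.2 142.9 130. ] depth [543.1 142.8 131. ]
top stick_knob 0.66 [223.1 258.9] atZ [358.9 325.3 142. ] depth [358.3 322.7 154.3]
top stick_knob 0.53 [357.4 267.5] atZ [ 326.6 -132.6  142. ] depth [ 325.9 -131.1  163. ]
top console 0.82 [357.6 266.9] atZ [ 333.1 -144.     0. ] depth [ 328.1 -132.1  158.1]
top console 0.79 [230.6 262.3] atZ [353.3 327.2   0. ] depth [350.7 315.2  60.9]
top rack 0.82 [348.4 214. ] atZ [ 518.9 -108.4   85. ] depth [ 509.9 -104.9  146.2]
top feeder 0.78 [295.7 211.3] atZ [533.9  82.3  60. ] depth [529.9  80.8  86.5]
top feeder 0.18 [348.8 213.3] atZ [ 525.1 -111.4   60. ] depth [ 512.5 -106.4  145.2]
scene stop 0.72 [327.8 199.2] atZ [542.3  59.   93. ] depth [506.   71.3  64.3]
scene reader 0.8 [351.5 192.2] atZ [574.4 133.2 130. ] depth [578.5 131.5 133.2]
scene stick_knob 0.7 [263.  165.7] atZ [ 339.4 -127.2  142. ] depth [ 328.2 -125.6  134.9]
scene stick_knob 0.65 [392.8 176.5] atZ [542.6 301.3 142. ] depth [543.4 300.9 142.5]
scene console 0.95 [391.4 208.3] atZ [547.8 310.5   0. ] depth [598.  281.8  44.2]
scene console 0.7 [266.1 195.4] atZ [ 331.7 -124.5    0. ] depth [ 536.6 -154.5  150.7]
scene rack 0.67 [280.5 202. ] atZ [ 500.1 -100.9   85. ] depth [ 541.8 -108.8  117.1]
scene rack 0.41 [447.7 210.7] atZ [711.9 433.7  85. ] depth [625.3 503.2   3.3]
scene feeder 0.61 [328.6 203.7] atZ [526.9  67.6  60. ] depth [532.7  65.6  64.7]
{'t': 0.7, 'joints': array([-1.2,  0.5,  1.6,  0. ,  1.1, -0.1]), 'qvel': array([-0., -0., -0.,  0., -0., -0.]), 'tau': array([ -0. , -61.2, -25.8,   0.1,   0. ,  -0. ]), 'eef_pos': array([ 278.5, -559.5,  214.7]), 'tcp_rot': array([ 3.1, -0. ,  0.5]), 'ft_force': array([ 0.1, -0.6,  0. ]), 'moment': array([-0., -0., -0.]), 'grip_force': 0.0, 'opening': 1.0008658212343782}
```

Run:
```python
import cv2
a=cv2.imread("pics/top0.png");b=cv2.imread("pics/scene0.png")
cv2.imwrite("pics/t2.png",cv2.resize(a[120:330,180:460],(800,600),interpolation=2))
cv2.imwrite("pics/s2.png",cv2.resize(b[110:310,200:470],(800,592),interpolation=2))
```

```text
(no output)
```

View pics/t2.png

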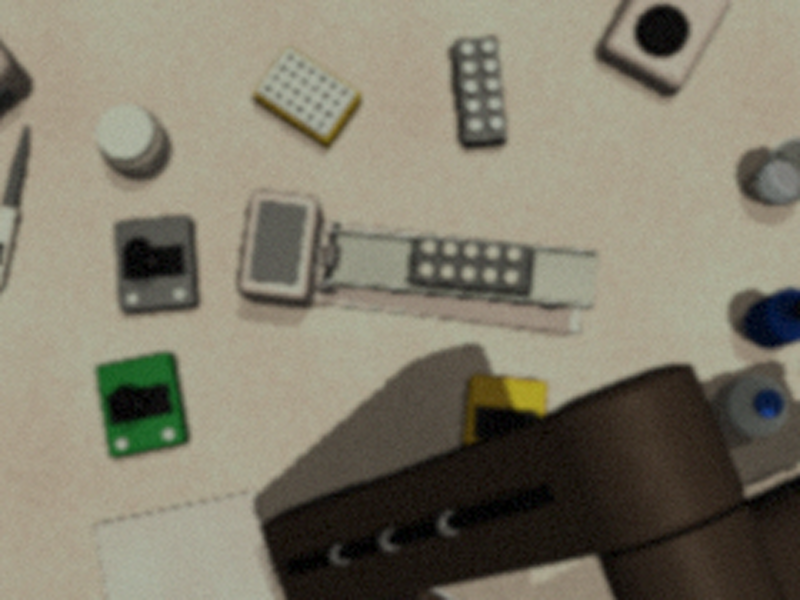

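View pics/s2.png

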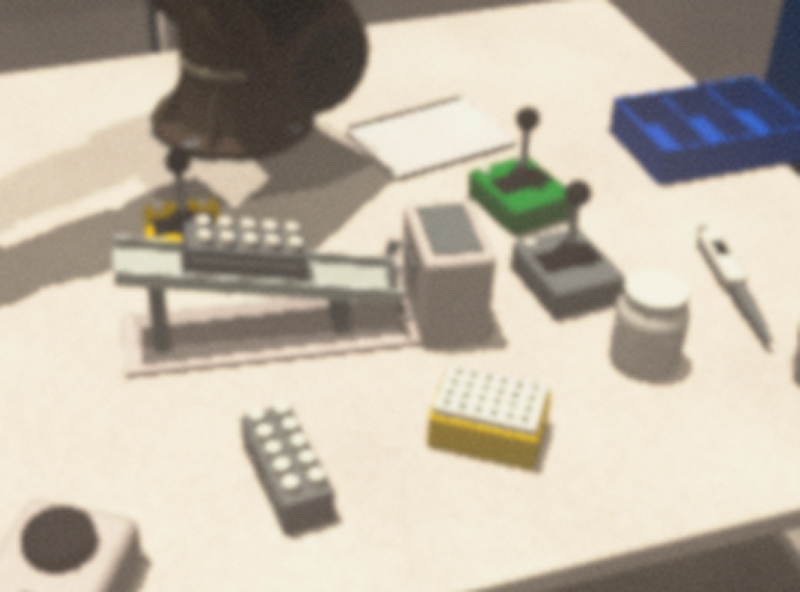

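The top view shows the chute from crop (330,260) to (595,275), with the rack mid-chute. The grey console is at crop (157,262), with a green look-alike below it and a yellow one near the arm. The scene view confirms this, with the grey console's knob at crop (577,192). Next I'll fit the chute and rack geometry.

Run:
```python
from h import *
np.set_printoptions(precision=3,suppress=True)
c=imaging.read_camera("top");Zm=c["z_map"]
K=c["intrinsics"];T=np.linalg.inv(c["camera_from_world"])
v,u=np.mgrid[:400,:640]
d=np.stack([(u-K[0,2])/K[0,0],-(v-K[1,2])/K[1,1],-np.ones(u.shape)],-1)*Zm[...,None]
P=d@T[:3,:3].T+T[:3,3]
def box(uu,name,lo,hi,reg):
    m=(P[...,2]>lo)&(P[...,2]<hi)&(P[...,0]>reg[0])&(P[...,0]<reg[1])&(P[...,1]>reg[2])&(P[...,1]<reg[3])&(Zm>0)
    q=P[m]; r=cv2.minAreaRect(q[:,:2].astype(np.float32)); print(name,len(q),r,q[:,2].min(),q[:,2].max(),"mean",q.mean(0)); return q
q=box(0,"chute",55,180,[460,600,-300,95])
# rack: points well above floor plane z=60-(y-y0)*tan
y0=81
h=q[:,2]-(60-(q[:,1]-y0)*np.tan(.2094))
r=q[h>38]; print("rack",len(r),cv2.minAreaRect(r[:,:2].astype(np.float32)),r.mean(0))
f=q[h<25];A=np.c_[f[:,1],np.ones(len(f))];print("x=a*y+b",np.linalg.lstsq(A,f[:,0],rcond=None)[0], "f y range",f[:,1].min(),f[:,1].max())
for lo in range(-260,90,20):
    s=q[(q[:,1]>lo)&(q[:,1]<=lo+20)]
    if len(s): print(lo+10,"xmin/max",s[:,0].min(),s[:,0].max(),"z",np.median(s[:,2]))
box(0,"console",20,60,[430,620,230,400]); box(0,"knob",110,170,[430,620,230,345])
box(0,"reader",110,150,[430,620,95,190])
for n in ["top","scene"]:
    c=imaging.read_camera(n)
    cv2.imwrite("pics/x.png",c["color"])
    for k,z in [("stick_knob",142),("console",0)]:
        for m in mark_of(n,k): print(n,k,m["confidence"],np.array(m["uv"]),world(c,*m["uv"],z=z))
print(state()["tcp_rot"])
```

```text
chute 1913 ((521.001708984375, -70.92155456542969), (350.2526550292969, 100.55607604980469), 80.9496078491211) 55.09342634481368 176.28194944467555 mean [517.437 -80.359 114.368]
rack 647 ((520.9617919921875, -27.281829833984375), (270.9542541503906, 93.24330139160156), 76.41697692871094) [517.217 -91.294 148.208]
x=a*y+b [  0.125 527.541] f y range -249.45196149905476 94.95880534529536
-250 xmin/max 469.84656638039587 534.1997787321194 z 127.33334358617822
-230 xmin/max 464.461776485065 535.126682495187 z 126.00741281077012
-210 xmin/max 466.71099146634185 539.3532117568845 z 122.09950922687631
-190 xmin/max 470.0368578475186 540.2661448091504 z 117.82209712761858
-170 xmin/max 473.2686647927318 544.6903494757112 z 117.6589879676444
-150 xmin/max 474.6941710966847 545.5982141020062 z 157.371354221734
-130 xmin/max 477.7982633211526 540.9509403091896 z 151.8102586070072
-110 xmin/max 479.51109371850623 550.563907663628 z 148.10700085900817
-90 xmin/max 482.43774744894284 546.2856659453353 z 144.4417280007741
-70 xmin/max 484.9752121620787 556.6594915550663 z 141.526499898893
-50 xmin
[... 1179 characters left out ...]
 -125.908  142.   ]
top stick_knob 0.48 [274.2 206.9] [537.469 152.442 142.   ]
top stick_knob 0.47 [221.9 262. ] [348.397 329.106 142.   ]
top console 0.93 [228.5 259.5] [363.737 335.23    0.   ]
top console 0.7 [356.  266.7] [ 333.877 -138.065    0.   ]
top console 0.55 [236.  212.9] [538.662 311.456   0.   ]
scene stick_knob 0.61 [261.4 164.5] [ 329.56  -131.309  142.   ]
scene stick_knob 0.59 [379.3 150.2] [358.255 329.806 142.   ]
scene stick_knob 0.5 [392.  175.7] [537.111 300.732 142.   ]
scene console 0.76 [391.2 206.7] [538.634 313.908   0.   ]
scene console 0.61 [260.6 192.9] [ 309.089 -141.926    0.   ]
scene console 0.59 [374.8 179.6] [352.259 326.51   -0.   ]
[3.141 0.    0.462]
```

Emit:
step_arm:
  increments:
    - {"slide": [0.045,-0.027,0],"roll": -0.12}
    - {"slide": [0.09,-0.054,0],"roll": -0.24}
    - {"slide": [0.135,-0.081,0],"roll": -0.36}
    - {"slide": [0.18,-0.108,0],"roll": -0.48}
    - {"slide": [0.225,-0.135,0],"roll": -0.6}
  fingers: 0

```text
t: 1.68
eef_pos: [420.5, -337.0, 214.8]
tcp_rot: [3.141, 0.0, 1.065]
ft_force: [1.7, -0.2, 1.1]
opening: 0.53
grip_force: 0.0
```

```bash
cat >> h.py <<'E'
def goto(p,yaw=None):
    s=state();e=s["eef_pos"];a=s["tcp_rot"][2]
    d=np.array(p)-e
    print("eef",e.round(1),"yaw",round(a,3),"F",s["ft_force"].round(1),"slide mm",round(d[0]*np.cos(a)+d[1]*np.sin(a),1),round(d[0]*np.sin(a)-d[1]*np.cos(a),1),round(-d[2],1),"roll",None if yaw is None else round(a-yaw,3),"t",s["t"])
E
python3 -c "
from h import *
goto([503.6,-205,190],1.446)"
```

```text
eef [ 420.5 -337.   214.8] yaw 1.065 F [ 1.7 -0.2  1.1] slide mm 155.7 8.8 24.8 roll -0.381 t 1.675
```

Emit:
step_arm:
  increments:
    - {"slide": [0.045,0.003,0],"roll": -0.12}
    - {"slide": [0.09,0.005,0],"roll": -0.24}
    - {"slide": [0.135,0.008,0.01],"roll": -0.36}
    - {"slide": [0.156,0.009,0.025],"roll": -0.383}
    - {"slide": [0.156,0.009,0.025],"roll": -0.383}

```text
t: 2.3
eef_pos: [503.8, -205.3, 188.9]
tcp_rot: [-3.14, -0.001, 1.447]
ft_force: [-0.7, -1.3, -0.0]
opening: 0.024
grip_force: 0.0
```

```bash
python3 -c "
from h import *
goto([503.6,-205,137],1.446)
c=imaging.read_camera('top');w=imaging.read_camera('wrist')
a=cv2.resize(c['color'][170:250,270:400],(780,480),interpolation=2);cv2.imwrite('pics/t3.png',a[:,:,::-1])
cv2.imwrite('pics/w3.png',w['color'][:,:,::-1])"
```

```text
eef [ 503.8 -205.3  188.9] yaw 1.447 F [-0.7 -1.3 -0. ] slide mm 0.3 -0.3 51.9 roll 0.001 t 2.3
```

View pics/w3.png

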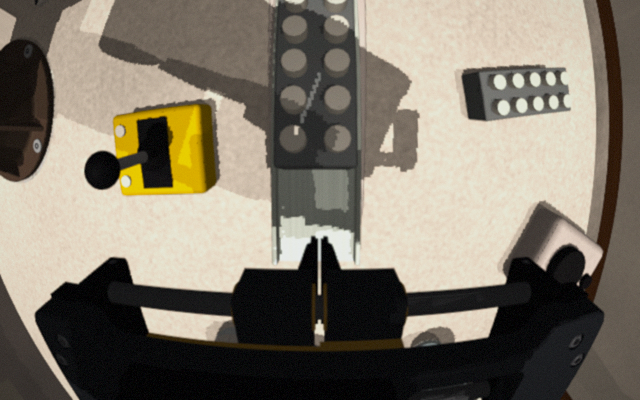

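The wrist view shows the shut fingertips at (320,240), centred over the chute (columns 275–360). They are clear behind the rack, whose rear edge is at row 165. I'll descend behind it.

Emit:
step_arm:
  increments:
    - {"slide": [0,0,0.02]}
    - {"slide": [0,0,0.04]}
    - {"slide": [0,0,0.051]}
    - {"slide": [0,0,0.051]}

```text
invalid input at $.increments[0]: expected keys slide, roll
```

Emit:
step_arm:
  increments:
    - {"slide": [0.006,0,0.0013]}
    - {"slide": [0.012,0,0.0026]}
    - {"slide": [0.018,0,0.0038]}
    - {"slide": [0.024,0,0.0051]}
    - {"slide": [0.03,0,0.0064]}

```text
invalid input at $.increments[0]: expected keys slide, roll
```

Emit:
step_arm:
  increments:
    - {"slide": [0,0,0.02],"roll": 0}
    - {"slide": [0,0,0.04],"roll": 0}
    - {"slide": [0,0,0.051],"roll": 0}
    - {"slide": [0,0,0.051],"roll": 0}

```text
t: 2.9
eef_pos: [503.4, -207.2, 138.5]
tcp_rot: [-3.141, -0.0, 1.444]
ft_force: [-0.3, -0.6, 0.5]
opening: 0.006
grip_force: 0.0
```

Emit:
step_arm:
  increments:
    - {"slide": [0.006,0,0.0013],"roll": 0}
    - {"slide": [0.012,0,0.0026],"roll": 0}
    - {"slide": [0.018,0,0.0038],"roll": 0}
    - {"slide": [0.024,0,0.0051],"roll": 0}
    - {"slide": [0.03,0,0.0064],"roll": 0}

```text
t: 3.52
eef_pos: [507.5, -176.3, 132.2]
tcp_rot: [3.141, 0.0, 1.445]
ft_force: [-0.2, -0.5, 0.2]
opening: 0.006
grip_force: 0.4
```

Emit:
step_arm:
  increments:
    - {"slide": [0.008,0,0.0017],"roll": 0}
    - {"slide": [0.016,0,0.0034],"roll": 0}
    - {"slide": [0.026,0,0.0055],"roll": 0}
    - {"slide": [0.036,0,0.0077],"roll": 0}
    - {"slide": [0.046,0,0.0098],"roll": 0}

```text
t: 4.15
eef_pos: [513.3, -130.5, 122.3]
tcp_rot: [3.142, 0.0, 1.445]
ft_force: [0.5, -1.7, 0.7]
opening: 0.003
grip_force: 0.5
```

Emit:
step_arm:
  increments:
    - {"slide": [0.01,0,0.0021],"roll": 0}
    - {"slide": [0.02,0,0.0043],"roll": 0}
    - {"slide": [0.03,0,0.0064],"roll": 0}
    - {"slide": [0.04,0,0.0085],"roll": 0}
    - {"slide": [0.05,0,0.0106],"roll": 0}

```text
t: 4.78
eef_pos: [519.5, -80.9, 111.7]
tcp_rot: [-3.142, 0.0, 1.445]
ft_force: [-0.3, -0.4, 0.2]
opening: 0.004
grip_force: 0.5
```

```bash
python3 -c "
from h import *
goto([521.7,-62,105],1.446)
c=imaging.read_camera('wrist')
cv2.imwrite('pics/w4.png',c['color'][:,:,::-1])"
```

```text
eef [519.5 -80.9 111.7] yaw 1.445 F [-0.3 -0.4  0.2] slide mm 19.1 -0.2 6.7 roll -0.001 t 4.775
```

View pics/w4.png

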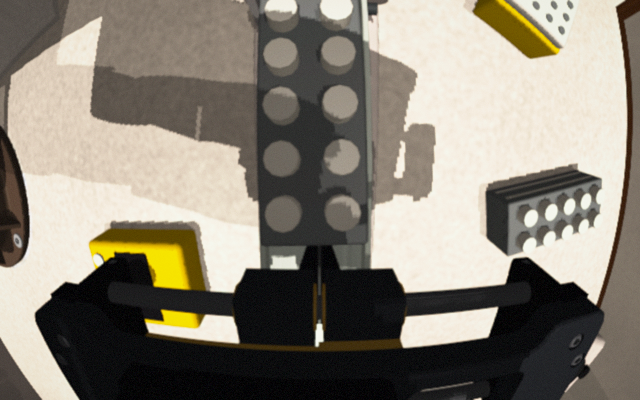

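The rack's rear edge (row 243) is now at the fingertips and in line with the chute. I'll push the last part slowly.

Emit:
step_arm:
  increments:
    - {"slide": [0.003,0,0.0006],"roll": 0}
    - {"slide": [0.006,0,0.0013],"roll": 0}
    - {"slide": [0.009,0,0.0019],"roll": 0}
    - {"slide": [0.012,0,0.0026],"roll": 0}
    - {"slide": [0.015,0,0.0032],"roll": 0}

```text
t: 5.45
eef_pos: [521.6, -69.5, 109.3]
tcp_rot: [3.14, 0.005, 1.447]
ft_force: [-8.6, -39.2, 9.5]
opening: 0.006
grip_force: 20.3
```

A force of 39 N at y=-69 suggests the stop. I'll back off and check.

Emit:
step_arm:
  increments:
    - {"slide": [-0.006,0,-0.0013],"roll": 0}
    - {"slide": [-0.02,0,-0.0043],"roll": 0}
    - {"slide": [-0.02,0,-0.0243],"roll": 0}
    - {"slide": [-0.02,0,-0.0643],"roll": 0}
    - {"slide": [-0.02,0,-0.11],"roll": 0}

```text
t: 6.08
eef_pos: [518.5, -86.9, 219.5]
tcp_rot: [-3.14, -0.0, 1.444]
ft_force: [-0.5, 0.8, -1.0]
opening: 0.004
grip_force: 0.0
```

Emit:
step_arm:
  increments:
    - {"slide": [-0.05,0,0],"roll": 0}
    - {"slide": [-0.1,0,0],"roll": 0}
    - {"slide": [-0.11,0,0],"roll": 0}

```text
t: 6.45
eef_pos: [504.5, -198.3, 218.7]
tcp_rot: [3.141, 0.0, 1.442]
ft_force: [-0.6, -0.4, -0.1]
opening: 0.006
grip_force: 0.0
```

Run:
```python
from h import *
np.set_printoptions(precision=1,suppress=True)
goto([0,0,0])
ims=[]
for n in ["top","scene"]:
    c=imaging.read_camera(n)
    for k in ["stop","rack"]:
        for m in mark_of(n,k)[:2]: print(n,k,m)
    b=c["color"]
    ims.append(cv2.resize(b[175:245,265:405] if n=="top" else b[165:235,230:370],(600,300),interpolation=2)[:,:,::-1])
    # predicted corners for stop y hypotheses
    if n=="top":
        Zm=c["z_map"]
        row=[]
        for y in range(-120,100,4):
            x=527.5+.125*y
            u,v=proj(c,[x,y,100]);q=world(c,u,v,depth=Zm[int(round(v)),int(round(u))]);row.append((round(q[1]),round(q[2])))
        print(row)
cv2.imwrite("pics/c5.png",np.vstack(ims))
```

```text
eef [ 504.5 -198.3  218.7] yaw 1.442 F [-0.6 -0.4 -0.1] slide mm 131.8 -525.8 218.7 roll None t 6.45
top stop {'uv': [293.7, 211.3], 'confidence': 0.58}
top stop {'uv': [225.8, 208.8], 'confidence': 0.18}
top rack {'uv': [319.6, 214.0], 'confidence': 0.77}
top rack {'uv': [292.9, 209.8], 'confidence': 0.45}
[(-120, 104), (-116, 107), (-112, 97), (-108, 105), (-104, 102), (-100, 100), (-96, 94), (-93, 87), (-88, 91), (-85, 88), (-80, 89), (-76, 92), (-72, 95), (-68, 91), (-64, 89), (-60, 108), (-55, 129), (-51, 134), (-47, 131), (-43, 131), (-39, 149), (-35, 148), (-31, 145), (-28, 127), (-24, 125), (-20, 130), (-16, 125), (-12, 135), (-8, 128), (-4, 126), (0, 128), (4, 119), (8, 114), (12, 126), (15, 131), (19, 136), (24, 119), (27, 120), (32, 116), (35, 125), (39, 116), (44, 114), (47, 115), (51, 114), (55, 114), (59, 114), (63, 112), (67, 113), (71, 110), (76, 104), (79, 110), (85, 91), (94, 9), (98, 8), (95, 108)]
scene stop {'uv': [330.5, 199.0], 'confidence': 0.76}
scene rack {'uv': [311.6, 201.7], 'confidence': 0.6}
```

View pics/c5.png

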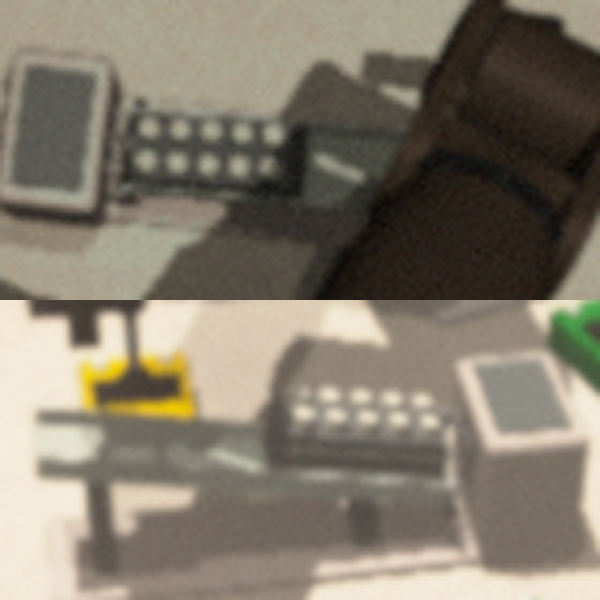

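In both views the rack sits against the stop, straight and flat. Now I'll move to the far side of the grey console's stick, passing above everything.

Emit:
step_arm:
  increments:
    - {"slide": [0.055,-0.004,0],"roll": -0.02}
    - {"slide": [0.11,-0.008,0],"roll": -0.04}
    - {"slide": [0.165,-0.013,0],"roll": -0.06}
    - {"slide": [0.22,-0.017,0],"roll": -0.08}
    - {"slide": [0.275,-0.021,0],"roll": -0.1}

```text
t: 7.38
eef_pos: [518.3, 82.6, 218.8]
tcp_rot: [3.141, -0.0, 1.547]
ft_force: [1.0, -0.3, 0.5]
opening: 0.003
grip_force: 0.0
```

```bash
python3 -c "
from h import *
goto([533,362,215],1.654)"
```

```text
eef [518.3  82.6 218.8] yaw 1.547 F [ 1.  -0.3  0.5] slide mm 279.7 8.0 3.8 roll -0.107 t 7.375
```

Emit:
step_arm:
  increments:
    - {"slide": [0.055,0.002,0],"roll": -0.02}
    - {"slide": [0.11,0.003,0],"roll": -0.04}
    - {"slide": [0.165,0.005,0],"roll": -0.06}
    - {"slide": [0.22,0.006,0],"roll": -0.08}
    - {"slide": [0.28,0.008,0.004],"roll": -0.107}

```text
t: 8.0
eef_pos: [533.2, 362.3, 215.0]
tcp_rot: [3.141, -0.0, 1.654]
ft_force: [1.0, -1.3, 1.3]
opening: 0.003
grip_force: 0.0
```

```bash
python3 -c "
from h import *
np.set_printoptions(precision=1,suppress=True)
goto([533,362,126],1.654)
w=imaging.read_camera('wrist');cv2.imwrite('pics/w6.png',w['color'][:,:,::-1])
print(mark_of('wrist','stick_knob'))
K=w['intrinsics'];q=w['camera_from_world']@np.array([537,311,142,1.]);th=np.arctan2(np.hypot(q[0],q[1]),-q[2]);ph=np.arctan2(-q[1],q[0]);print('pred',K[0,0]*th*np.cos(ph)+K[0,2],K[1,1]*th*np.sin(ph)+K[1,2])
"
```

```text
eef [533.2 362.3 215. ] yaw 1.654 F [ 1.  -1.3  1.3] slide mm -0.2 -0.2 89.0 roll -0.0 t 8.0
[{'uv': [132.0, 232.1], 'confidence': 0.66}]
pred 318.6108453693418 268.52146036959897
```

View pics/w6.png

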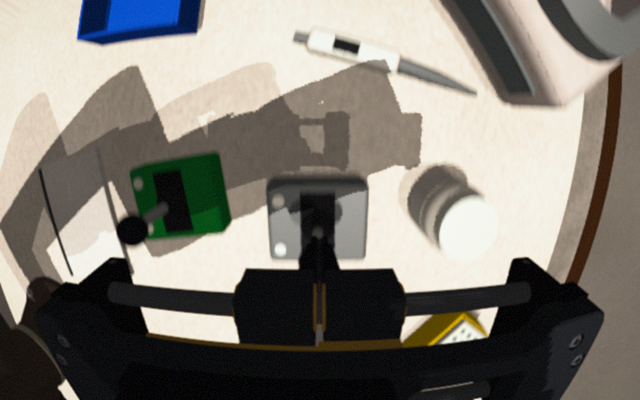

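The grey console and stick lie straight behind the fingers in column 318, and the green look-alike and jar are clear. I'll descend beside the knob.

Emit:
step_arm:
  increments:
    - {"slide": [0,0,0.03],"roll": 0}
    - {"slide": [0,0,0.06],"roll": 0}
    - {"slide": [0,0,0.089],"roll": 0}
    - {"slide": [0,0,0.089],"roll": 0}

```text
t: 8.6
eef_pos: [532.7, 359.2, 123.9]
tcp_rot: [-3.138, 0.002, 1.652]
ft_force: [0.2, 0.1, 0.0]
opening: 0.003
grip_force: 0.0
```

Emit:
step_arm:
  increments:
    - {"slide": [-0.007,0,0],"roll": 0}
    - {"slide": [-0.014,0,0],"roll": 0}
    - {"slide": [-0.021,0,0],"roll": 0}
    - {"slide": [-0.028,0,0],"roll": 0}
    - {"slide": [-0.035,0,0],"roll": 0}

```text
t: 9.22
eef_pos: [537.1, 324.2, 125.9]
tcp_rot: [3.141, -0.0, 1.652]
ft_force: [0.1, 2.1, 1.3]
opening: 0.007
grip_force: 0.9
```

Emit:
step_arm:
  increments:
    - {"slide": [-0.005,0,0],"roll": 0}
    - {"slide": [-0.01,0,0],"roll": 0}
    - {"slide": [-0.015,0,0],"roll": 0}
    - {"slide": [-0.02,0,0],"roll": 0}
    - {"slide": [-0.02,0,0],"roll": 0}

```text
t: 9.85
eef_pos: [538.2, 304.4, 125.4]
tcp_rot: [-3.141, 0.0, 1.651]
ft_force: [-2.1, 3.7, -2.5]
opening: 0.005
grip_force: 2.1
```

Emit:
step_arm:
  increments:
    - {"slide": [-0.002,0,0],"roll": 0}
    - {"slide": [-0.004,0,0],"roll": 0}
    - {"slide": [-0.006,0,0],"roll": 0}
    - {"slide": [-0.006,0,0],"roll": 0}

```text
t: 10.35
eef_pos: [538.9, 298.7, 125.6]
tcp_rot: [-3.142, -0.0, 1.652]
ft_force: [-1.0, 4.5, -3.9]
opening: 0.001
grip_force: 2.6
```

Emit:
step_arm:
  increments:
    - {"slide": [-0.002,0,0],"roll": 0}
    - {"slide": [-0.003,0,0],"roll": 0}
    - {"slide": [-0.003,0,0],"roll": 0}
    - {"slide": [-0.003,0,0],"roll": 0}
    - {"slide": [-0.003,0,0],"roll": 0}

```text
t: 10.98
eef_pos: [539.1, 297.5, 125.6]
tcp_rot: [3.141, -0.003, 1.652]
ft_force: [-2.2, 15.8, -4.4]
opening: 0.006
grip_force: 7.9
```

```bash
python3 -c "
from h import *
goto([0,0,0])
b=imaging.read_camera('scene')['color']
cv2.imwrite('pics/s7.png',cv2.resize(b[120:240,280:460],(750,500),interpolation=2)[:,:,::-1])"
```

```text
eef [539.1 297.5 125.6] yaw 1.652 F [-2.2 15.8 -4.4] slide mm -253.0 -561.3 125.6 roll None t 10.975
```

View pics/s7.png

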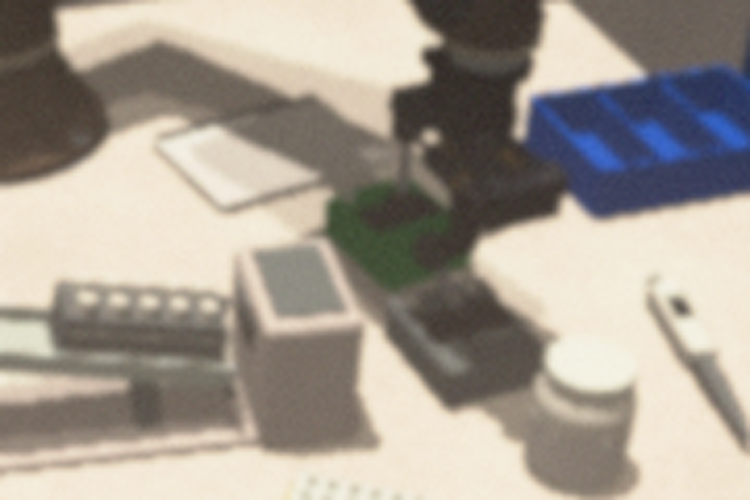

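The force jumped to 16 N, so the stick is at its limit. The picture shows the finger over the grey console and the rack still at the stop. I'll hold for over a second more.

Emit:
step_arm:
  increments:
    - {"slide": [0,0,0],"roll": 0}
    - {"slide": [0,0,0],"roll": 0}
    - {"slide": [0,0,0],"roll": 0}
    - {"slide": [0,0,0],"roll": 0}
    - {"slide": [0,0,0],"roll": 0}

```text
t: 11.65
eef_pos: [539.1, 297.4, 125.6]
tcp_rot: [3.141, -0.003, 1.652]
ft_force: [-2.1, 16.2, -5.2]
opening: 0.003
grip_force: 7.9
```

Emit:
step_arm:
  increments:
    - {"slide": [0,0,0],"roll": 0}
    - {"slide": [0,0,0],"roll": 0}
    - {"slide": [0,0,0],"roll": 0}
    - {"slide": [0,0,0],"roll": 0}
    - {"slide": [0,0,0],"roll": 0}

```text
t: 12.28
eef_pos: [539.1, 297.5, 125.6]
tcp_rot: [3.141, -0.003, 1.652]
ft_force: [-2.1, 16.9, -5.2]
opening: 0.007
grip_force: 7.9
```

Emit:
step_arm:
  increments:
    - {"slide": [0.008,0,0],"roll": 0}
    - {"slide": [0.018,0,0],"roll": 0}
    - {"slide": [0.03,0,0],"roll": 0}
    - {"slide": [0.042,0,0],"roll": 0}
    - {"slide": [0.056,0,0],"roll": 0}

```text
t: 12.9
eef_pos: [534.6, 352.1, 125.5]
tcp_rot: [-3.141, 0.001, 1.652]
ft_force: [0.2, -0.5, 0.2]
opening: 0.003
grip_force: 0.0
```

Emit:
step_arm:
  increments:
    - {"slide": [0.015,0,0],"roll": 0}
    - {"slide": [0.03,0,-0.02],"roll": 0}
    - {"slide": [0.04,0,-0.06],"roll": 0}
    - {"slide": [0.04,0,-0.1],"roll": 0}
    - {"slide": [0.04,0,-0.12],"roll": 0}

```text
t: 13.52
eef_pos: [531.6, 392.4, 247.9]
tcp_rot: [3.139, -0.001, 1.652]
ft_force: [-0.3, 1.1, -0.5]
opening: 0.004
grip_force: 0.0
```

Emit:
step_arm:
  increments:
    - {"slide": [0,0,0],"roll": 0}
    - {"slide": [0,0,0],"roll": 0}
    - {"slide": [0,0,0],"roll": 0}
    - {"slide": [0,0,0],"roll": 0}
    - {"slide": [0,0,0],"roll": 0}

```text
t: 14.15
eef_pos: [531.4, 391.3, 245.2]
tcp_rot: [-3.141, 0.0, 1.652]
ft_force: [0.4, 0.1, 0.6]
opening: 0.006
grip_force: 0.0
```

```bash
python3 -c "
from h import *
goto([0,0,0])
b=imaging.read_camera('scene')['color']
cv2.imwrite('pics/s8.png',cv2.resize(b[120:240,280:460],(750,500),interpolation=2)[:,:,::-1])"
```

```text
eef [531.4 391.3 245.2] yaw 1.652 F [0.4 0.1 0.6] slide mm -347.1 -561.3 245.2 roll None t 14.15
```

View pics/s8.png

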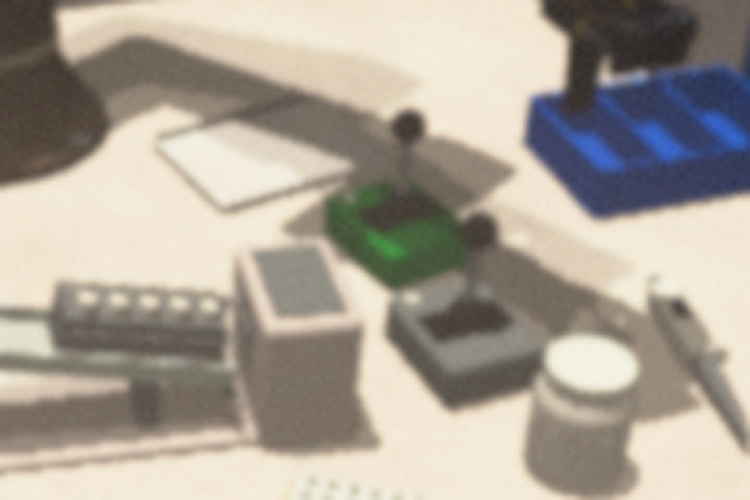

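The stick is upright again (knob at crop (480,232)), the rack is at the stop, and the gripper is clear. I'm handing the job in.

```bash
python3 -c "
from h import *
print(env.job_done())"
```

```text
the job is handed in; nothing more can be done
None
```

The job is handed in (no verdict was returned): the rack rests against the stop, the stick was held fully over for more than a second and is back upright, and the robot touches nothing.

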